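# Tighten the loose wing nut on the medicine room's bench filter unit

### The arm

A 6-joint arm with a two-finger parallel gripper is mounted at the origin on the work surface. World frame = base frame: x ahead of the robot, y to its left, z up, the work surface at z = 0. Lengths are in m, angles in rad, forces in N, time in s.
With the tool pointing down it reaches from about 0.4 to 0.825 m from the base axis. Payload 7 kg.
Tool frame: the origin (TCP) lies at the very end of the fingers, on their centre line; the grasp point (between the pads) lies 19 mm behind it; z points along the fingers, y is the line along which they close (so a half turn about z gives the same grasp; the last joint's range is limited). The gripper opens to 88 mm and grips with 3 to 60 N. Pads are 19 mm wide; open, the fingers measure 130 mm over their backs; the gripper's body (78 mm by 193 mm) begins 47 mm behind the grasp point.
Start: joints at [1.578, 0.359, 0.012, 0, -1.224, -0.288], TCP at [0.187, 0.649, 0.227] pointing down, gripper open.
Joint ranges: [-3.07, 3.07], [-1.43, 2.12], [-1.02, 1.25], [-3.03, 1.67], [-3.05, -0], [-3.03, 3.03]. Speed limits (rad/s): [2.39, 2.39, 3.01, 3.14, 3.14, 3.14].

### API

Orientations are given as [roll, pitch, yaw] about the fixed x, y, z axes, in that order (R = Rz(yaw) Ry(pitch) Rx(roll)).
In Python, from station import arm gives the robot as it stands.
- The arm moves only by the tool step_arm, never from a script. Its argument "rows" is a list of rows, each a list of 5 numbers: the shift along the world's x, y, z in m, then the turn about the world's z in rad, then the finger opening in m, from 0 to 0.0876. In form: [[x, y, z, spin, gripper], ...]. A call has 1 to 20 rows; each row is the pose to reach, as a shift and turn from the pose commanded when the call began; what a row does not reach only later rows make up. A row lasts 1/10 s, in which the tool goes at most 50 mm and 8.59 degrees, less where a joint would pass 70% of its speed; a pose out of reach is approached as far as the arm can. A call with a gripper value outside its range is refused whole. The fingers move at their own pace and stop on an object; "newtons" is the grip in N (left out, the last holds). Time passes only in rows, so rows that repeat a pose let the fingers close. It gives the time, the measured TCP pose, the force, the opening and the grip force at its end, in the units of the state.
- arm.get_state(): the state, without advancing time (a new reading comes with each control period).
- arm.grab_frame(name): name is "scene" or "top" or "wrist"; returns a dict with "color" (420x560x3 uint8, blue, green, red), "vfov" (degrees; the focal length in pixels is half the picture's height over the tangent of half this angle, whatever the lens; pixels are square), "cx", "cy" (the principal point, pixels), "rvec" (rotation vector, rad) and "tvec" (3), from world to camera coordinates, as OpenCV has them. Camera axes: x right, y down, z forward; pixel columns grow to the right and rows downward; lengths in m; the calibration is good to about 2 mm. A picture is of the moment at which its call begins. There is no depth.
- arm.job_done(): hands the job in; it is judged then, once.
The state is a dict: "t": time; "q": joint angles; "qd": joint speeds; "joint_efforts": joint torques, N m; "eef_pos": TCP position; "ee_rot": TCP orientation; "force": force on the tool from outside, world axes, zero at the start; "moment": the same for the moment, N m; "width": finger opening in m; "gripper_force": force on a finger pad.
Only numpy, scipy, OpenCV 4.12 (cv2) and the standard library are available. Lean on these libraries where they do the work, as an engineer would, in place of code of your own. Each camera call takes 0.05 s, during which the arm holds its last target. There are 200 camera calls.

### The job

One of the two wing nuts that hold down the cover of the bench-top air filter unit has worked loose and stands higher on its stud than the other. Turn the loose one clockwise until it is fully tight and will go no further; the duct stands close beside it, so work in short turns from the open side, without knocking hard against the unit. At the end both nuts must be fully tight and the things standing around the unit still where they were.

Things in the scene. Friction and masses are not known exactly. Their poses are not given: they have to be found in the camera images.
- unit: fixed air filter unit: white box 260 mm (its x) by 340 mm (its y) with a flat grey cover, top 60 mm above the counter. Origin: centre of its underside. The nuts' fixed 10 mm studs stand on the cover at x = 0, y = +100 and -100 mm and end 108 mm above the counter. Low bar handles project from the outer sides to y = +-200 mm, 35 mm high
- duct_top (a point): centre of the top of the unit's upright white duct, which stands between the nuts: 150 mm (unit x) by 90 mm (unit y), its flat grille top 158 by 90 mm, 175 mm above the counter. Each nut's axis is 55 mm from the duct's face
- nut_a: one of two alike plain steel wing nuts, 96 mm over its two wings. Origin on its axis at its underside, z up, x along the wings. Clockwise from above tightens it, sinking 12 mm per turn, down to a hard stop (tight) with the origin 65 mm above unit's. At the start one nut is tight, the other 7 to 11 mm higher; either may be on either side. Turns stiffly (0.12 N m), stays where left
- nut_b: the other of two alike plain steel wing nuts, 96 mm over its two wings. Origin on its axis at its underside, z up, x along the wings. Clockwise from above tightens it, sinking 12 mm per turn, down to a hard stop (tight) with the origin 65 mm above unit's. At the start one nut is tight, the other 7 to 11 mm higher; either may be on either side. Turns stiffly (0.12 N m), stays where left
- tip_a (a point): middle of the outer end of nut_a's wing on its +x side, 48 mm from the axis, 25 mm above the underside. Each wing is an upright plate 9 mm thick: a round ear, 30 mm disc centred 33 mm from the axis and 25 mm above the underside, on a root 9 to 27 mm high. The tight nut's wings, and so those of the other once tight, may point any way
- tip_b (a point): middle of the outer end of nut_b's wing on its +x side, 48 mm from the axis, 25 mm above the underside. The hub is 28 mm across at its foot, 28 mm high; under it a 36 mm washer, 5 mm thick, rises and sinks with the nut
- pill_bottle: bystander: loose white jar, 52 mm across, 100 mm tall, standing to the unit's +y side; origin at its underside
- carton: bystander: loose white medicine carton with a band, 70 by 45 by 110 mm tall, standing to the unit's -y side; origin at its underside
- tape_roll: bystander: loose roll of paper tape lying flat beyond the unit (its +x side), 100 mm across, 25 mm high; origin at its underside

How it is judged:
At the end, for the whole second after the job is handed in: both nuts are tight at their stops: the underside of each is less than 66 mm above the unit's underside (within 1 mm, 30 degrees of turn, of its stop), and neither nut is turning (z of each of nut_a, nut_b in the frame of unit below 0.066 m and angular speed of each of nut_a, nut_b below 0.1 rad/s); the robot touches nothing.
It fails at once if the robot knocks against the unit or its duct with more than 30 N (contact force between any of the fingers, the arm and unit above 30 N).
It fails at once if a bystander (jar, carton or tape roll) is moved by more than 30 mm (distance of any of pill_bottle, carton, tape_roll from where it was at the start of the episode above 0.03 m).
It also fails if it takes over 67 s, if anything falls off the work surface, if the arm or the gripper's body presses on something with over 40 N, if the wrist force passes 120 N, or if a joint passes its speed limit or range.

## Working session

There is one attempt and no reset: what is moved stays moved. The work goes in short steps, Python scripts to look and compute and a tool call to move; the robot and the scene stay as the last step left them, time stands still between calls to the robot, and variables do not carry over. Pictures are saved under pics/ and viewed, at most 10 in all, crops included, and the job is handed in when it is done.

Besides the shell and the picture viewer there is one more tool, called after "Request:" as name([rows], argument=value, ...), one row to a line, values as JSON. step_arm: Moves the arm, as the interface text tells. Its arguments: {"type":"object","properties":{"rows":{"type":"array"},"newtons":{"type":"number"}},"required":["rows"]}

```bash
mkdir -p pics; cat > h.py <<'E'
from station import arm
import numpy as np, cv2, pickle
def grab(n,tag):
    f=arm.grab_frame(n); cv2.imwrite(f'pics/{tag}.png',f['color']); pickle.dump(f,open(f'pics/{tag}.pkl','wb')); return f
def load(tag): return pickle.load(open(f'pics/{tag}.pkl','rb'))
def K(f):
    h=f['color'].shape[0]; fl=h/2/np.tan(np.radians(f['vfov'])/2)
    return np.array([[fl,0,f['cx']],[0,fl,f['cy']],[0,0,1]])
def proj(f,P): return cv2.projectPoints(np.array(P,float).reshape(-1,3),np.array(f['rvec'],float),np.array(f['tvec'],float),K(f),None)[0].reshape(-1,2)
def ray(f,u,v):
    R=cv2.Rodrigues(np.array(f['rvec'],float))[0]; t=np.array(f['tvec'],float).ravel()
    return -R.T@t, R.T@np.linalg.inv(K(f))@[u,v,1]
def atz(f,u,v,z):
    c,d=ray(f,u,v); return c+d*(z-c[2])/d[2]
E
python3 - <<'E'
from h import *
fs=[grab(n,n+'0') for n in('scene','top')]
for f in fs: print(f['vfov'],ray(f,280,210))
cv2.imwrite('pics/both.png',cv2.resize(np.vstack([f['color'] for f in fs]),None,fx=1,fy=1)[:, :])
E
```

```text
48.24164291326005 (array([1.20411328, 0.4571977 , 0.82769399]), array([-0.57608365, -0.45249015, -0.6808105 ]))
44.88222502694082 (array([0.47683933, 0.0365354 , 1.26803356]), array([ 0.1337732 , -0.01085809, -0.99096238]))
```

View pics/scene0.png

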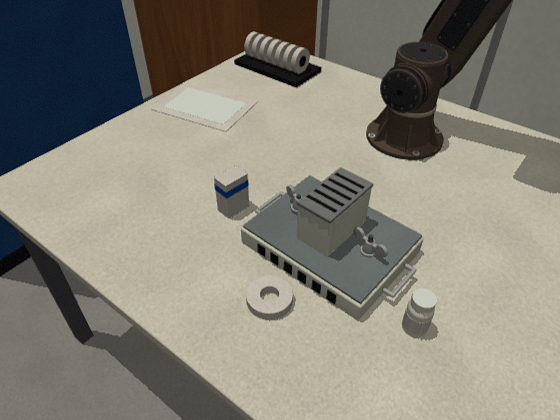

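View pics/top0.png

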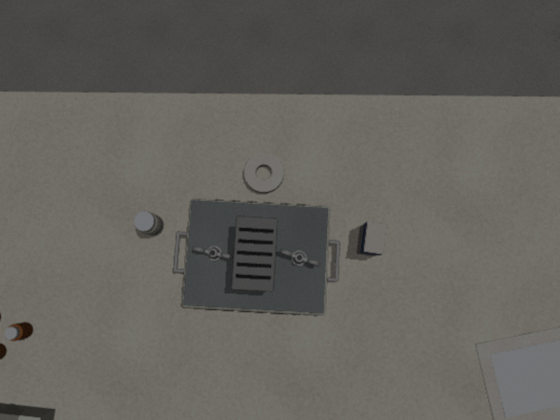

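The top view shows the unit (corners near (190,200), (328,206), (325,314), (183,307)), nuts near (214,253) on the +y side and (299,258) on the -y side. I'll enlarge both.

```bash
python3 - <<'E'
from h import *
s=load('scene0')['color'];t=load('top0')['color']
a=cv2.resize(t[190:325,170:345],None,fx=4.5,fy=4.5,interpolation=cv2.INTER_CUBIC)
cv2.imwrite('pics/topc.png',cv2.convertScaleAbs(a,alpha=1.8))
b=cv2.resize(s[165:315,235:435],None,fx=4,fy=4,interpolation=cv2.INTER_CUBIC)
cv2.imwrite('pics/scenec.png',cv2.convertScaleAbs(b,alpha=1.3))
E
```

```text
(no output)
```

View pics/topc.png

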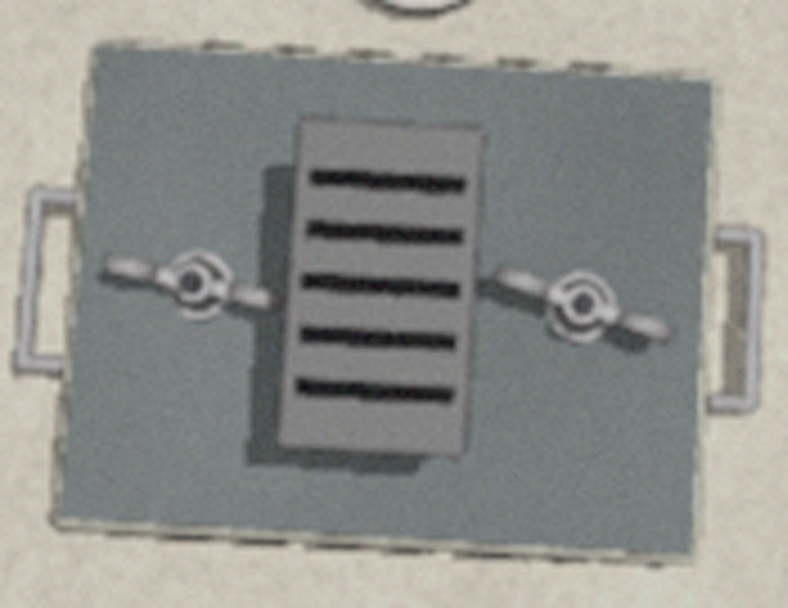

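View pics/scenec.png

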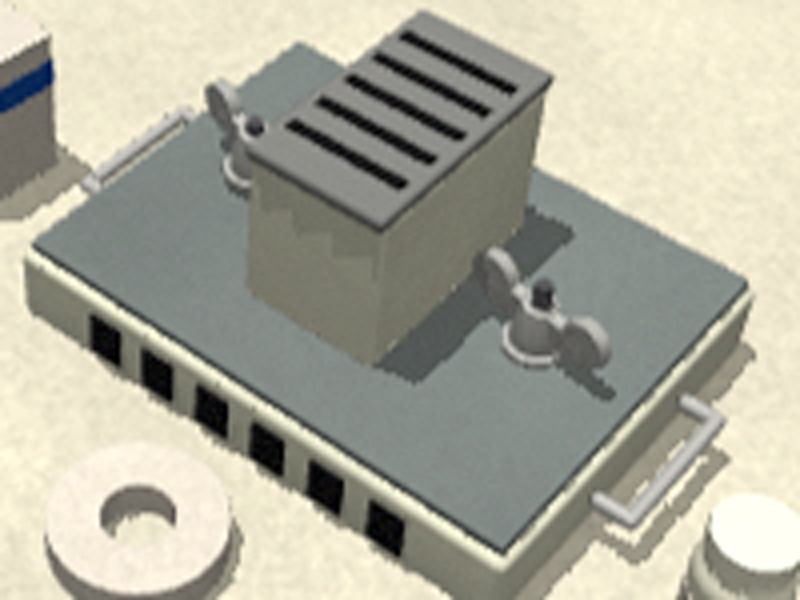

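```bash
python3 - <<'E'
from h import *
from scipy.optimize import least_squares
T=load('top0');S=load('scene0')
tp=lambda u,v:((u+.5)/4.5+170-.5,(v+.5)/4.5+190-.5)
sp=lambda u,v:((u+.5)/4+235-.5,(v+.5)/4+165-.5)
# unit fit: cover corners, studs, duct top
U=[]
def add(f,p,P):U.append((f,p,P))
for (u,v),P in {(192,283):(0,.1,.108),(583,303):(0,-.1,.108),(300,118):(.079,.045,.175),(485,128):(.079,-.045,.175),(466,455):(-.079,-.045,.175),(279,445):(-.079,.045,.175),(97,42):(.13,.17,.06),(714,80):(.13,-.17,.06),(693,560):(-.13,-.17,.06),(55,525):(-.13,.17,.06)}.items(): add(T,tp(u,v),P)
for (u,v),P in {(543,283):(0,.1,.108),(256,120):(0,-.1,.108),(423,10):(-.079,-.045,.175),(552,78):(-.079,.045,.175),(382,228):(.079,.045,.175),(505,552):(.13,.17,.06),(32,248):(.13,-.17,.06),(750,284):(-.13,.17,.06)}.items(): add(S,sp(u,v),P)
def W(x,P):
    c,s=np.cos(x[2]),np.sin(x[2]);return np.array([x[0]+c*P[0]-s*P[1],x[1]+s*P[0]+c*P[1],P[2]])
def r(x): return np.concatenate([proj(f,W(x,P))[0]-p for f,p,P in U])
s=least_squares(r,[.6,.08,0],loss='soft_l1');x=s.x;print(x);print(r(x).reshape(-1,2).round(1).tolist())
ears={'+y':(.1,[(T,tp(128,270)),(T,tp(252,297)),(S,sp(497,272)),(S,sp(590,342))],[0,1,0,1]),
'-y':(-.1,[(T,tp(520,281)),(T,tp(645,325)),(S,sp(221,101))],[0,1,1])}
for k,(y,obs,_) in ears.items():
  c=W(x,(0,y,0))
  print(k,c)
  for flip in range(4):
    def g(q):
      out=[]
      for i,(f,p) in enumerate(obs):
        sg=1 if i in(0,) else -1 if i==1 else (1 if (flip>>(i-2))&1 else -1)
        P=c+[sg*.033*np.cos(q[0]),sg*.033*np.sin(q[0]),q[1]+.025]
        out.append(proj(f,P)[0]-p)
      return np.concatenate(out)
    z=least_squares(g,[1.4,.068]); print(flip,z.x,z.cost,g(z.x).round(1))
for n,(u,v,z) in dict(pill=(147,218,.1),carton=(371,238,.11),tape=(264,173,.025)).items(): print(n,atz(T,u,v,z))
print(arm.get_state())
E
```

```text
[ 0.53147571  0.07880249 -0.04907516]
[[-0.7, -0.8], [0.2, -0.2], [-0.3, -0.8], [0.1, -0.7], [0.0, 0.5], [-0.7, 0.3], [-2.2, -2.0], [2.0, -2.3], [1.9, 1.1], [-1.8, 0.5], [0.2, -0.2], [-0.4, -0.2], [-0.4, -1.6], [0.9, -1.9], [-0.1, -1.6], [-0.0, 1.7], [-3.8, -2.2], [3.1, -2.0]]
+y [0.53638126 0.1786821  0.        ]
0 [0.84034752 0.03457618] 327.6737725828465 [  5.9  -6.2  -1.3   6.6   4.3   7.1 -19.  -10.4]
1 [0.18830753 0.06442165] 643.8085777502843 [ 12.2 -11.5 -10.7  10.6   5.2  18.6  -7.6 -18.6]
2 [1.36743734 0.06497382] 1.594926844909279 [ 0.6 -0.5  0.9 -0.5 -0.7 -0.1 -1.  -0.4]
3 [0.90009652 0.09281359] 304.900775857591 [ 1.8 -7.3 -3.3  5.1 18.2 10.4 -5.  -7.1]
-y [ 0.52657017 -0.02107711  0.        ]
0 [1.25007625 0.07327411] 0.19191283496122238 [ 0.4  0.2 -0.1 -0.2  0.3  0. ]
1 [0.84340876 0.12182062] 107.73479860301721 [ 4.  -6.1 -1.5  4.3 11.9  1. ]
2 [1.25007625 0.07327411] 0.19191283496122238 [ 0.4  0.2 -0.1 -0.2  0.3  0. ]
3 [0.84340876 0.12182062] 107.73479860301721 [ 4.  -6.1 -1.5  4.3 11.9  1. ]
pill [0.6131457  0.33061583 0.1       ]
carton [ 0.57047926 -0.18450717  0.11      ]
tape [0.73728986 0.06345327 0.025     ]
{'t': 0.1, 'q': array([ 1.57809925e+00,  3.59347274e-01,  1.11462583e-02, -2.96171187e-04,
       -1.22412198e+00, -2.88092532e-01]), 'qd': array([-1.28746176e-06, -1.39683700e-03,  2.90242601e-03,  4.24294510e-04,
        8.60604671e-04, -5.28326171e-04]), 'joint_efforts': array([-2.64644383e-03, -5.84163308e+01,  2.93749040e+01,  7.01551795e+00,
        1.01687617e-02, -4.62517312e-05]), 'eef_pos': array([0.1869665 , 0.64812524, 0.22569608]), 'ee_rot': array([ 3.14004979e+00, -1.66842819e-04, -2.80890320e-01]), 'force': array([ 0.00669651, -0.12251281, -0.32096063]), 'moment': array([0.00281409, 0.03342613, 0.0246475 ]), 'gripper_force': 0.0, 'width': 0.08771282681193168}
```

The loose nut is the -y one: about 8.3 mm high, axis near (0.527, -0.021), wings at 72°/-108°, so it needs about 250° clockwise. The +y nut is tight. I'll push the wings with the closed fingers from the open side, keeping the long side of the gripper body parallel to the duct face.

Request:
step_arm([
  [0.05,-0.05,0.03,-0.1,0],
  [0.3775,-0.714,0.03,-1.339,0],
  [0.3775,-0.714,0.03,-1.339,0],
  [0.3775,-0.714,0.03,-1.339,0],
  [0.3775,-0.714,0.03,-1.339,0],
  [0.3775,-0.714,0.03,-1.339,0],
  [0.3775,-0.714,0.03,-1.339,0],
  [0.3775,-0.714,0.03,-1.339,0],
  [0.3775,-0.714,0.03,-1.339,0],
  [0.3775,-0.714,0.03,-1.339,0],
  [0.3775,-0.714,0.03,-1.339,0],
  [0.3775,-0.714,0.03,-1.339,0],
  [0.3775,-0.714,0.03,-1.339,0],
  [0.3775,-0.714,0.03,-1.339,0],
  [0.3775,-0.714,0.03,-1.339,0],
  [0.3775,-0.714,0.03,-1.339,0],
  [0.3775,-0.714,0.03,-1.339,0],
  [0.3775,-0.714,0.03,-1.339,0],
  [0.3775,-0.714,0.03,-1.339,0],
  [0.3775,-0.714,0.03,-1.339,0],
], newtons=10)

```text
t: 2.1
eef_pos: [0.5641, -0.0645, 0.2566]
ee_rot: [3.142, 0.0, -1.619]
force: [0.0, -0.4, -0.5]
width: 0.0004
gripper_force: 0.0
```

```bash
python3 - <<'E'
from h import *
s=arm.get_state();print(s['eef_pos'],s['ee_rot'],s['width'],s['q'],s['force'])
a=grab('scene','scene1')['color'];b=grab('wrist','wrist1')['color']
a=cv2.resize(a[60:320,170:450],None,fx=1.5,fy=1.5);b=cv2.resize(b,(a.shape[0]*4//3*3//4,a.shape[0]))
cv2.imwrite('pics/v1.png',cv2.convertScaleAbs(np.hstack([a,b])[:, :800],alpha=1.3))
E
```

```text
[ 0.56413954 -0.06447316  0.25657846] [ 3.14151689e+00  2.02996601e-04 -1.61871479e+00] 0.00044093655260366515 [ 2.30620826e-01  1.64479017e-01 -1.82428244e-01 -2.29684939e-04
 -1.22390610e+00 -2.78461192e-01] [ 0.03774907 -0.38129647 -0.50591909]
```

View pics/v1.png

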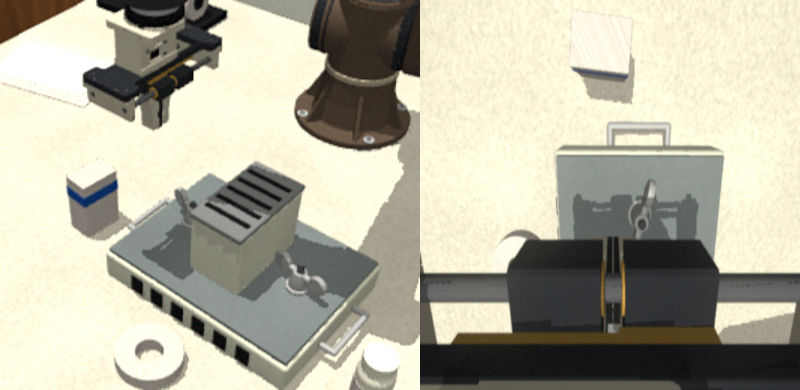

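The view shows the gripper's long side along unit x and the fingers closed beside the loose nut. I need to check how far the wrist camera protrudes.

```bash
python3 - <<'E'
from h import *
f=load('wrist1');c,d=ray(f,280,210);print(c-arm.get_state()['eef_pos'],d)
E
```

```text
[-0.00273956 -0.07691425  0.15790114] [ 0.0037616   0.2696085  -0.96311941]
```

Request:
step_arm([
  [0,0,-0.05,0,0],
  [0,0,-0.1,0,0],
  [0,0,-0.14,0,0],
  [0,0,-0.17,0,0],
  [0,0,-0.17,0,0],
  [-0.012,0.002,-0.17,0,0],
  [-0.018,0.003,-0.17,0,0],
  [-0.024,0.0037,-0.17,0,0],
  [-0.028,0.0027,-0.17,0,0],
  [-0.0326,0.0016,-0.17,0,0],
  [-0.038,0.0024,-0.17,0,0],
  [-0.044,0.0032,-0.17,0,0],
  [-0.049,0.006,-0.17,0,0],
  [-0.0547,0.0092,-0.17,0,0],
  [-0.0547,0.0092,-0.17,0,0],
])

```text
t: 3.7
eef_pos: [0.5085, -0.0562, 0.0864]
ee_rot: [3.14, -0.0, -1.62]
force: [0.1, -1.1, 1.7]
width: 0.0008
gripper_force: 0.7
```

```bash
python3 - <<'E'
from h import *
b=grab('wrist','wrist2')['color'];a=grab('scene','scene2')['color'];t=grab('top','top2')['color']
a=cv2.resize(a[140:290,230:430],(560,420),interpolation=cv2.INTER_CUBIC)
cv2.imwrite('pics/v2.png',cv2.convertScaleAbs(cv2.resize(np.hstack([b,a]),(800,300)),alpha=1.3))
E
```

```text
(no output)
```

View pics/v2.png

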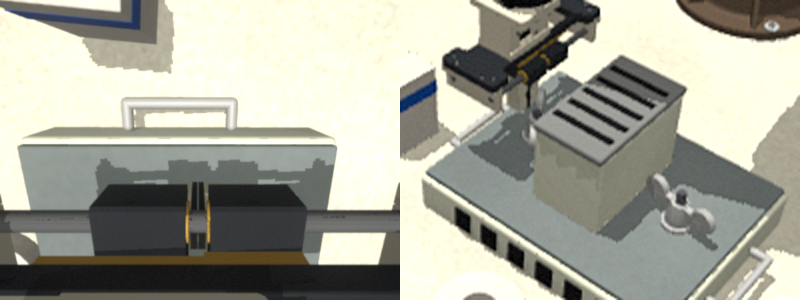

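The push is running with low forces; the far nut's ear is visible behind the finger. I'll continue sweeping, then lift and look.

Request:
step_arm([
  [-0.006,0.005,0,0,0],
  [-0.0125,0.0106,0,0,0],
  [-0.017,0.017,0,0,0],
  [-0.0219,0.0226,0,0,0],
  [-0.025,0.027,0,0,0],
  [-0.0285,0.0315,0,0,0],
  [-0.028,0.036,0,0,0],
  [-0.0271,0.0407,0,0,0],
  [-0.0271,0.0407,0,0,0],
])

```text
t: 4.75
eef_pos: [0.4822, -0.0152, 0.0863]
ee_rot: [3.14, -0.0, -1.619]
force: [-1.4, -2.5, 0.6]
width: 0.0007
gripper_force: 1.3
```

Request:
step_arm([
  [-0.0,-0.008,0,0,0],
  [0,-0.008,0.04,0,0],
  [0.0,-0.07,0.08,0,0],
  [0.0,-0.07,0.15,0,0],
  [0.0,-0.07,0.15,0,0],
  [0.0,-0.07,0.15,0,0],
])

```text
t: 5.35
eef_pos: [0.4857, -0.0866, 0.242]
ee_rot: [-3.132, 0.001, -1.62]
force: [0.8, -0.6, -0.9]
width: 0.0003
gripper_force: 0.0
```

```bash
python3 - <<'E'
from h import *
b=grab('wrist','wrist3')['color'];a=grab('scene','scene3')['color'];t=grab('top','top3')['color']
def c(im,x,y): return cv2.resize(im[y:y+75,x:x+100],(400,300),interpolation=cv2.INTER_CUBIC)
print(proj(load('scene3'),[.5266,-.0211,.098]),proj(load('wrist3'),[.5266,-.0211,.098]),proj(load('top3'),[.5266,-.0211,.098]))
w,h=(c(t,250,220),c(a,250,165))
cv2.imwrite('pics/v3.png',cv2.convertScaleAbs(np.vstack([np.hstack([w,h]),np.hstack([cv2.resize(b,(400,300))]*2)]),alpha=1.4))
E
```

```text
[[298.08280332 197.6177605 ]] [[240.10903022 269.85411344]] [[299.191182   256.91074871]]
```

View pics/v3.png

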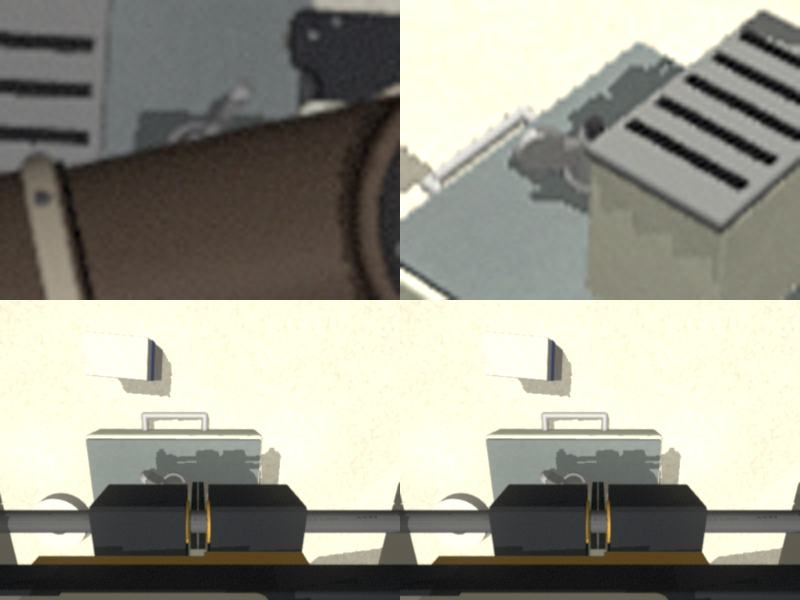

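The ear now shows at scene (283.7, 202.5) and top (308.0, 244.2). The wing has come round to about -40°, as planned.

```bash
python3 - <<'E'
from h import *
from scipy.optimize import least_squares
S=load('scene3');T=load('top3')
g=lambda q:np.concatenate([proj(f,[.5266+.033*np.cos(q[0]),-.0211+.033*np.sin(q[0]),q[1]+.025])[0]-p for f,p in((S,(283.5,202.3)),(T,(307.8,244)))])
z=least_squares(g,[-.7,.07]);print(np.degrees(z.x[0]),z.x[1],g(z.x))
E
```

```text
-34.61048755879363 0.06724240961439214 [ 1.16601036 -0.15109385 -0.60370458  1.29692585]
```

Request:
step_arm([
  [0.046,0.033,0,0,0],
  [0.0921,0.0667,0,0,0],
  [0.0921,0.0667,0,0,0],
  [0.0921,0.0667,-0.05,0,0],
  [0.0921,0.0667,-0.09,0,0],
  [0.0921,0.0667,-0.12,0,0],
  [0.0921,0.0667,-0.14,0,0],
  [0.0921,0.0667,-0.154,0,0],
  [0.0921,0.0667,-0.154,0,0],
])

```text
t: 6.4
eef_pos: [0.5724, -0.0192, 0.0791]
ee_rot: [3.135, -0.002, -1.62]
force: [0.5, 0.3, 0.6]
width: 0.0003
gripper_force: 0.0
```

Request:
step_arm([
  [-0.0033,-0.0058,0,0,0],
  [-0.004,-0.01,0,0,0],
  [-0.0051,-0.0154,0,0,0],
  [-0.009,-0.02,0,0,0],
  [-0.0127,-0.0244,0,0,0],
  [-0.0186,-0.0322,0,0,0],
  [-0.0245,-0.0389,0,0,0],
  [-0.03,-0.041,0,0,0],
  [-0.0342,-0.0429,0,0,0],
  [-0.0342,-0.0429,0,0,0],
])

```text
t: 7.4
eef_pos: [0.5403, -0.0621, 0.0829]
ee_rot: [-3.141, -0.0, -1.62]
force: [3.0, 0.8, 0.3]
width: 0.0008
gripper_force: 1.2
```

Request:
step_arm([
  [-0.0045,-0.001,0,0,0],
  [-0.0087,-0.0021,0,0,0],
  [-0.0145,-0.0013,0,0,0],
  [-0.0201,-0.0005,0,0,0],
  [-0.0255,0.0025,0,0,0],
  [-0.0308,0.0055,0,0,0],
  [-0.0308,0.0055,0,0,0],
])

```text
t: 8.1
eef_pos: [0.5094, -0.0563, 0.0827]
ee_rot: [-3.141, -0.001, -1.619]
force: [4.6, -3.6, -1.0]
width: 0.0008
gripper_force: 2.4
```

Request:
step_arm([
  [-0.004,0.0035,0,0,0],
  [-0.008,0.007,0,0,0],
  [-0.0125,0.0106,0,0,0],
  [-0.0125,0.0106,0,0,0],
])

```text
t: 8.5
eef_pos: [0.5059, -0.0494, 0.0849]
ee_rot: [-3.127, -0.005, -1.615]
force: [39.8, -45.5, -25.0]
width: 0.0006
gripper_force: 28.0
```

The force jumped to about 60 N after a turn of about 234° (7.8 mm), so this is probably the stop. I'll back off, lift clear and check.

Request:
step_arm([
  [0.012,-0.011,0,0,0],
  [0.02,-0.018,0,0,0],
  [0.02,-0.03,0.04,0,0],
  [0.02,-0.06,0.08,0,0],
  [0.03,-0.11,0.12,0,0],
  [0.03,-0.16,0.15,0,0],
  [0.03,-0.21,0.15,0,0],
  [0.03,-0.26,0.15,0,0],
  [0.03,-0.26,0.15,0,0],
  [0.03,-0.26,0.15,0,0],
])

```text
t: 9.5
eef_pos: [0.5257, -0.3074, 0.2314]
ee_rot: [3.138, 0.001, -1.623]
force: [-0.9, -0.1, -1.8]
width: 0.0003
gripper_force: 0.0
```

```bash
python3 - <<'E'
from h import *
a=grab('scene','scene4')['color'];t=grab('top','top4')['color'];print(arm.get_state()['eef_pos'])
def c(im,x,y): return cv2.resize(im[y:y+75,x:x+75],(400,400),interpolation=cv2.INTER_CUBIC)
cv2.imwrite('pics/v4.png',cv2.convertScaleAbs(np.hstack([c(t,262,220),c(a,265,165)]),alpha=1.4))
E
```

```text
[ 0.52618247 -0.30520845  0.23155844]
```

View pics/v4.png

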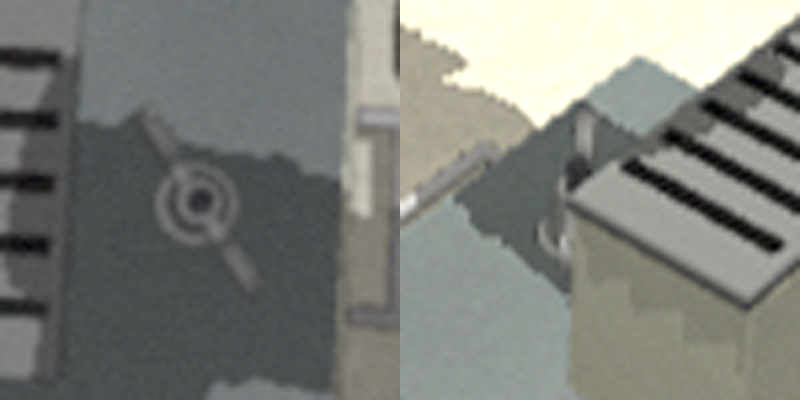

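The wings now point at about -150°/30°. Ears are at top crop (155,130) and (238,266), and at scene crop (585,125). Fitting angle and height from these.

```bash
python3 - <<'E'
from h import *
from scipy.optimize import least_squares
S=load('scene4');T=load('top4')
k=75/400
tp=lambda u,v:((u+.5)*k-.5+262,(v+.5)*k-.5+220); sp=lambda u,v:((u-400+.5)*k-.5+265,(v+.5)*k-.5+165)
print(proj(T,[.5266,-.0211,.108])-tp(200,200), proj(S,[.5266,-.0211,.108])-sp(580,165))
obs=[(T,tp(158,133),-1),(T,tp(238,266),1),(S,sp(585,127),1)]
g=lambda q:np.concatenate([proj(f,[.5266+s*.033*np.cos(q[0]),-.0211+s*.033*np.sin(q[0]),q[1]+.025])[0]-p for f,p,s in obs])
z=least_squares(g,[-2.6,.065]);print(np.degrees(z.x[0]),z.x[1],g(z.x).round(1))
E
```

```text
[[ 0.31434922 -0.36887093]] [[-0.13024441 -1.12581497]]
-148.5177761612504 0.0733810124121663 [ 0.5  0.   0.5 -0.1  0.1  0.1]
```

The fitted height is doubtful: the ear is partly hidden behind the stud. I'll overlay the projected nut at z = 65 mm and 73 mm to decide.

```bash
python3 - <<'E'
from h import *
S=load('scene4');Wf=grab('wrist','wrist4');ax=np.array([.5266,-.0211,0]);th=np.radians(-148.5)
print(proj(Wf,ax+[0,0,.09]))
u=np.array([np.cos(th),np.sin(th),0]);n=np.array([-u[1],u[0],0]);a=np.linspace(0,2*np.pi,60)[:,None]
def outl(z):
    o=[ax+[0,0,z+.0]+.018*(np.cos(a)*[1,0,0]+np.sin(a)*[0,1,0])]
    for s in(1,-1):
        for k in(.0045,-.0045): o.append(ax+[0,0,z+.025]+s*.033*u+k*n+.015*(np.cos(a)*u+np.sin(a)*[0,0,1]))
    return o
def view(f,w=64):
    p=proj(f,ax+[0,0,.09])[0];x,y=int(p[0])-w//2,int(p[1])-w//2;x=max(0,min(x,560-w));y=max(0,min(y,420-w))
    im=f['color'][y:y+w,x:x+w];k=400/w;im=cv2.convertScaleAbs(cv2.resize(im,(400,400),interpolation=cv2.INTER_CUBIC),alpha=1.7)
    im2=im.copy()
    for z,c in((.065,(0,255,0)),(.0733,(0,0,255))):
        for o in outl(z): cv2.polylines(im2,[((proj(f,o)-[x,y]+.5)*k).astype(int)],True,c,1)
    return np.hstack([im,im2])
A=view(S)
B=view(Wf)
cv2.imwrite('pics/v5.png',cv2.resize(np.vstack([A,B]),(600,600)))
E
```

```text
[[289.64139058 446.03213507]]
```

View pics/v5.png

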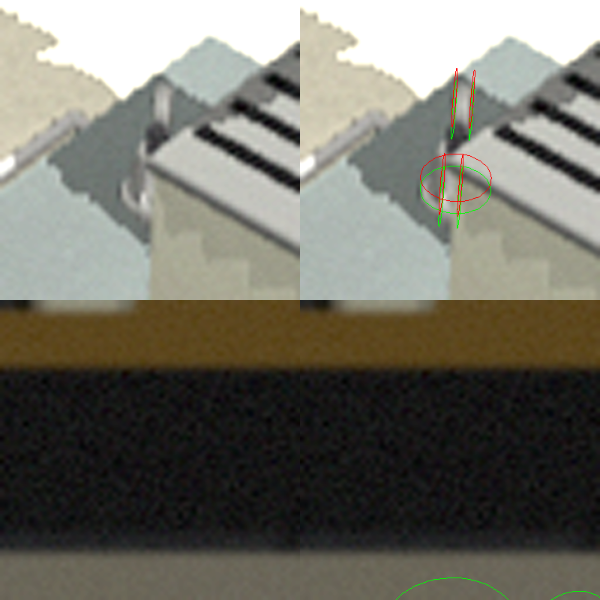

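The washer and ear match the tight (green, 65 mm) outline, not the loose one. The 60 N stall agrees, so I'm handing in.

```bash
python3 -c "
from station import arm
print(arm.job_done())"
```

```text
the job is handed in; nothing more can be done
None
```

I turned the loose nut, the one on the unit's -y side, about 222° clockwise until it stalled hard at its stop; the other nut was already tight, I saw no bystander moved, and the job is handed in (no verdict shown).

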